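Scan a fillet weld with a spring-tipped probe

ROBOT

A 6-joint arm with a two-finger parallel gripper is mounted at the origin on the work surface. World frame = base frame: x ahead of the robot, y to its left, z up, the work surface at z = 0. Lengths are in m, angles in degrees, forces in N, time in s.
With the tool pointing down it reaches from about 0.35 to 0.975 m from the base axis. Payload 7.1 kg.
Tool frame: the origin (TCP) lies on the centre line of the jaws, within the pads' length; the fingertips stand 19 mm ahead of it and the grasp point (between the pads) is the TCP; z points along the fingers, y is the line along which they close (so a half turn about z gives the same grasp; the last joint's range is limited). The gripper opens to 88 mm and grips with 3 to 60 N. Pads are 20 mm wide; open, the fingers measure 115 mm over their backs; the gripper's body (75 mm by 178 mm) begins 61 mm behind the grasp point.
Start: joints at [-68.468, 24.242, 93.386, -0, 62.372, -1.089], TCP at [0.24, -0.577, 0.242] pointing down, gripper open.
Joint ranges: [-172.04, 172.04], [-51.8, 120.97], [4.93, 147.93], [-75.15, 255.16], [6.16, 154.13], [-145.62, 145.62]. Speed limits (degrees/s): [136.94, 136.94, 172.46, 180, 180, 180].

INTERFACE

Orientations are given as [roll, pitch, yaw] about the fixed x, y, z axes, in that order (R = Rz(yaw) Ry(pitch) Rx(roll)).
In Python, from rig import manip, capture, camera_info gives the robot as it stands. The module is installed in compiled form; this text tells all that it offers.
- The arm moves only by the tool drive_tool, never from a script. Its argument "series" is a list of rows, each a list of 3 entries, a list of its own where there are three numbers: the shift along the world's x, y, z in cm, then the turn, a rotation vector about the world's x, y, z in degrees, then the finger opening in cm, from 0 to 8.78. A call has 1 to 10 rows; each row shifts and turns the commanded pose from where the row before left it; what a row does not reach is not made up. A row lasts 1/10 s, in which the tool goes at most 50 mm and 8.59 degrees, less where a joint would pass 70% of its speed; a pose out of reach is approached as far as the arm can. A call is refused whole if a number of a shift passes 5 or a number of a turn 8.59, either way. A call with a gripper value outside its range is refused whole. The fingers move at their own pace and stop on an object; the grip force is fixed at half the most. Time passes only in rows, so rows that do not move let the fingers close. It gives the time, the measured TCP pose, the force, the opening and the grip force at its end, in the units of the state.
- manip.observe(): the state, without advancing time (a new reading comes with each control period).
- capture(name): name is "scene" or "top"; returns (picture, depth): 420x560x3 uint8, blue, green, red; 420x560 float32, m along the optical axis (not along the pixel's ray), 0 where there is no reading.
- camera_info(name): a dict with "fx", "fy", "cx", "cy" (pixels), "D" ([k1, k2, p1, p2, k3] as OpenCV has them; the pictures are not rectified), "camera_from_world" (4x4, takes a point from world to camera coordinates). Camera axes: x right, y down, z forward; pixel columns grow to the right and rows downward; lengths in m; the calibration is good to about 2 mm. A picture is of the moment at which its call begins. camera_info takes no time and is no camera call.
- manip.sign_off(): hands the job in; it is judged then, once.
The state is a dict: "t": time; "joints": joint angles; "joint_vel": joint speeds; "joint_efforts": joint torques, N m; "position": TCP position; "tcp_rot": TCP orientation; "wrist_force": force on the tool from outside, world axes, zero at the start; "torque": the same for the moment, N m; "width": finger opening in m; "grip_force": force on a finger pad.
Only numpy, scipy, OpenCV 4.12 (cv2) and the standard library are available. Lean on these libraries where they do the work, as an engineer would, in place of code of your own. Each camera call takes 0.05 s, during which the arm holds its last target. There are 200 camera calls.

TASK

Take the orange weld probe from its hanger and, leaning it back towards you at roughly 30 degrees so that its ball points into the corner, scan the fillet weld on the near side of the bracket in the vise: start at the yellow-marked end and draw the ball slowly (some 20 mm a second) along the weld to the other end, pressing lightly and evenly, about half-way into the spring, on the weld itself and not on the plates beside it. Nobody has measured how the bracket sits in the jaws, so feel for it; never press hard, and keep the gripper and arm off the vise and bracket. Then hang the probe upright in its hanger again, and leave the other things on the bench where they are.

Things in the scene. Friction and masses are not known exactly. Their poses are not given: they have to be found in the camera images.
- vise: Blue engineer's vise, fixed. Origin: on the bench, midway between the jaws; x points away from the vise's handle (which is on -x, the robot's side), y along the jaws, z up. Jaws 125 mm wide (y), top 145 mm up; handle bar 66 mm up, at x = -206 mm, 212 mm long. It carries, rigidly clamped, a welded steel bracket, given under plate_mean and weld_mean in this vise's directions.
- plate_mean (a point): Mean place of the top centre of the bracket's base plate: 90 (x) x 180 (y) x 10 mm thick, on a 50 mm box stub in the jaws. An upright plate stands on it, 10 mm thick (x = 12 to 22 mm from here), 45 mm tall, 180 mm long in y. True seat not measured: up to 11 mm higher or lower, and turned up to 0.1 rad either way about x at a point 44.5 mm below the plate's top. No tip in x; it does not yield.
- weld_mean (a point): Mean place (see plate_mean; true height and slope differ) of the middle of the corner line between base plate and the upright's near (-x) face. In this corner is the weld to scan: a 45 degree face with 10 mm legs, along y from -80 to 80 mm. Yellow paint across the plates at y = +82 to +89 marks the start end; scan to y = -80. A like weld behind the upright is not to be scanned.
- probe: Wireless weld probe, about 0.25 kg, hanging upright. Origin: centre of its flange's underside, z up along its axis, away from the ball. Black flange 42 mm diameter, 6 mm thick; below it a steel barrel, 22 mm diameter, to -55 mm, then the sprung tip: 9 mm stem with a brass ball. Grip: see probe_grip.
- probe_grip (a point): Middle of the probe's orange square grip, on its axis, 33.5 mm above the probe's origin: 26 x 26 mm, faces square to the probe's x and y, 6 to 61 mm above the origin; a black cap, 22 mm diameter, ends at 69 mm. This is where to hold it.
- tip (a point): Centre of the brass ball, 12 mm diameter, on the axis 72 mm below the probe's origin when free. It slides up into the barrel by at most 7 mm: starts at 2.5 N, then 1.8 N per mm, 15 N at the stop, where it turns hard. Resting on the weld face alone it is 9.2 mm from the upright and 9.2 mm above the base plate, and it clears both plates up to 3 mm to either side of that.
- hanger: Probe hanger, fixed: magnet base 70 x 60 x 50 mm, post, aluminium fork. Origin: on the bench under the hanging place. Two prongs along x, open to -x, slot 30 mm wide, tops 110 mm up; post on +x, not above the fork. The probe's flange rests on the prongs, barrel in the slot, its origin 110 mm above this one; it lifts straight out and lowers straight in.
- refblock: steel reference block 50 x 90 x 20 mm lying flat, a bystander
- spraycan: white spray can, 60 mm diameter, 170 mm tall, a bystander
- spanner: spanner lying flat, a bystander
- disc: grinding disc, 115 mm diameter, 7 mm thick, lying flat, a bystander
- tape: yellow tape measure 70 x 38 x 66 mm, a bystander
- magnet: red magnetic welding square 90 x 90 x 20 mm lying flat, a bystander
Things that resemble listed ones, but are neither listed nor needed, are in the scene too. Several things look just like the hanger: the one meant starts farthest from the robot's base.

How it is judged (in metres and radians):
On the way, in this order (a step that is already met when the one before it is completed fails the run):
1. the leaning probe's tip rides the front weld at the yellow-marked end with 4 to 11 N (y of tip in the frame of vise between 0.0592857 and 0.083 m and x of tip in the frame of vise between -0.0008 and 0.0058 m and contact force between probe and vise between 4 and 11 N and angle between probe's own z axis and vertical between 0.3 and 0.95 rad), for 0.4 s.
2. the leaning probe's tip rides the front weld in the second seventh with 4 to 11 N (y of tip in the frame of vise between 0.0355714 and 0.0592857 m and x of tip in the frame of vise between -0.0008 and 0.0058 m and contact force between probe and vise between 4 and 11 N and angle between probe's own z axis and vertical between 0.3 and 0.95 rad), for 0.4 s.
3. the leaning probe's tip rides the front weld in the third seventh with 4 to 11 N (y of tip in the frame of vise between 0.0118571 and 0.0355714 m and x of tip in the frame of vise between -0.0008 and 0.0058 m and contact force between probe and vise between 4 and 11 N and angle between probe's own z axis and vertical between 0.3 and 0.95 rad), for 0.4 s.
4. the leaning probe's tip rides the front weld in the middle with 4 to 11 N (y of tip in the frame of vise between -0.0118571 and 0.0118571 m and x of tip in the frame of vise between -0.0008 and 0.0058 m and contact force between probe and vise between 4 and 11 N and angle between probe's own z axis and vertical between 0.3 and 0.95 rad), for 0.4 s.
5. the leaning probe's tip rides the front weld in the fifth seventh with 4 to 11 N (y of tip in the frame of vise between -0.0355714 and -0.0118571 m and x of tip in the frame of vise between -0.0008 and 0.0058 m and contact force between probe and vise between 4 and 11 N and angle between probe's own z axis and vertical between 0.3 and 0.95 rad), for 0.4 s.
6. the leaning probe's tip rides the front weld in the sixth seventh with 4 to 11 N (y of tip in the frame of vise between -0.0592857 and -0.0355714 m and x of tip in the frame of vise between -0.0008 and 0.0058 m and contact force between probe and vise between 4 and 11 N and angle between probe's own z axis and vertical between 0.3 and 0.95 rad), for 0.4 s.
7. the leaning probe's tip rides the front weld at the far end with 4 to 11 N (y of tip in the frame of vise between -0.083 and -0.0592857 m and x of tip in the frame of vise between -0.0008 and 0.0058 m and contact force between probe and vise between 4 and 11 N and angle between probe's own z axis and vertical between 0.3 and 0.95 rad), for 0.4 s.
At the end, for the whole second after the job is handed in: The probe hangs upright in its hanger: origin within 6 mm of the hanger's axis and 107 to 113 mm above the hanger's origin, tilt under 0.08 rad, at rest; each loose bystander within 30 mm of its start (horizontal distance between probe and hanger below 0.006 m and z of probe in the frame of hanger between 0.107 and 0.113 m and angle between probe's own z axis and vertical below 0.08 rad and linear speed of probe below 0.01 m/s and distance of each of refblock, spraycan, spanner, disc, tape, magnet from where it was at the start of the episode below 0.03 m); the robot touches nothing.
It fails at once if the probe is pressed on the vise or bracket with more than 20 N (contact force between probe and vise above 20 N).
It fails at once if the gripper or arm pushes on the vise or bracket with more than 8 N (contact force between any of the arm, the fingers and vise above 8 N).
It also fails if it takes over 72 s, if anything falls off the work surface, if the arm or the gripper's body presses on something with over 40 N, if the wrist force passes 120 N, or if a joint passes its speed limit or range.

## Working session

There is one attempt and no reset: what is moved stays moved. The work goes in short steps, Python scripts to look and compute and a tool call to move; the robot and the scene stay as the last step left them, time stands still between calls to the robot, and variables do not carry over. Pictures are saved under pics/ and viewed, at most 10 in all, crops included, and the job is handed in when it is done.

Besides the shell and the picture viewer there is one more tool, called after ">>>" in YAML: its name, and indented under it one key for each argument. drive_tool: Moves the arm, as the interface text tells. Its arguments: {"type":"object","properties":{"series":{"type":"array"}},"required":["series"]}

```bash
mkdir -p pics; cat > h.py <<'E'
import numpy as np, cv2
from rig import manip, capture, camera_info
def px2w(name,u,v,z=None,depth=None):
    c=camera_info(name);K=np.array([[c['fx'],0,c['cx']],[0,c['fy'],c['cy']],[0,0,1]])
    n=cv2.undistortPoints(np.array([[[u,v]]],float),K,np.array(c['D']))[0,0]
    T=np.linalg.inv(np.array(c['camera_from_world']));d=T[:3,:3]@np.array([n[0],n[1],1]);o=T[:3,3]
    s=(z-o[2])/d[2] if z is not None else depth[int(round(v)),int(round(u))]
    return o+s*d
E
python3 - <<'E'
from h import *
for n in("scene","top"):
    p,d=capture(n);cv2.imwrite(f'pics/{n}.png',p);np.save(n+'.npy',d);cv2.imwrite(f'{n}_raw.png',p)
    print(n,np.linalg.inv(np.array(camera_info(n)['camera_from_world'])).round(3).tolist())
print(manip.observe())
E
```

```text
scene [[0.236, 0.553, -0.799, 1.422], [0.972, -0.151, 0.183, -0.224], [-0.02, -0.819, -0.573, 0.813], [0.0, 0.0, 0.0, 1.0]]
top [[-0.026, -0.986, 0.167, 0.341], [-1.0, 0.026, -0.003, -0.029], [-0.001, -0.167, -0.986, 1.06], [0.0, 0.0, 0.0, 1.0]]
{'t': 0.1, 'joints': array([-6.84694792e+01,  2.42822392e+01,  9.34268714e+01,  1.38962391e-03,
        6.23732162e+01, -1.08831794e+00]), 'joint_vel': array([ 0.01878499, -0.00789905, -0.08985754, -0.07009454, -0.00734402,
       -0.00964129]), 'joint_efforts': array([ 7.52295400e-04, -5.45609915e+01, -2.74324358e+01,  6.46003545e-02,
        1.88150868e-02, -2.42845726e-05]), 'position': array([ 0.24022912, -0.5764634 ,  0.24095684]), 'tcp_rot': array([-1.79917711e+02, -2.79371991e-03,  2.26181914e+01]), 'wrist_force': array([ 0.68720651,  0.40855136, -0.43750897]), 'torque': array([-0.00789072,  0.00999942, -0.0236963 ]), 'grip_force': 0.0, 'width': 0.08746357969062284}
```

View pics/scene.png

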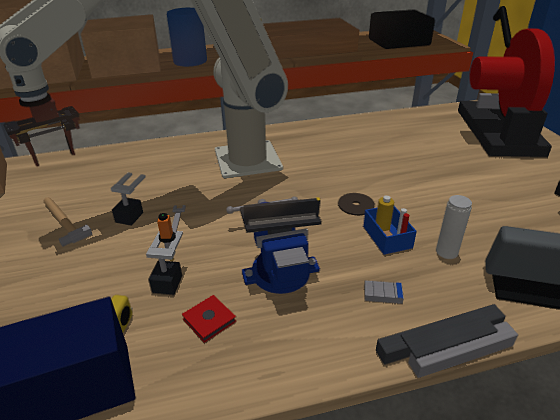

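View pics/top.png

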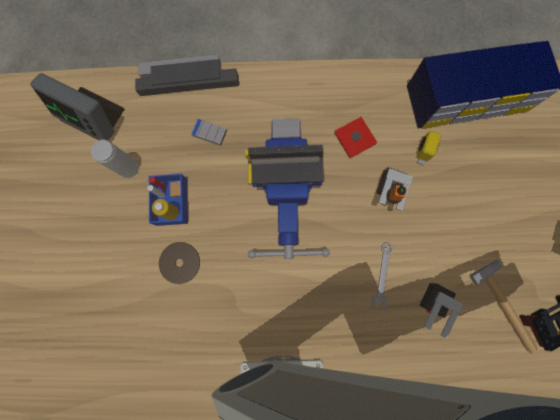

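Top view: the hangers are at (395,190), holding the orange probe, and at (440,305), empty. The one at (395,190) is farther from the base and holds the probe, so it is the one meant. The bracket is at (285,165) with yellow paint at its left (+y) end at (248,172), and the vise handle is at (288,252). I'll confirm this in an enlarged crop.

```bash
python3 - <<'E'
from h import *
s=cv2.imread('scene_raw.png');t=cv2.imread('top_raw.png')
a=cv2.resize(t[110:260,235:435],(800,600),interpolation=cv2.INTER_CUBIC)
cv2.imwrite('pics/c1.png',a)
b=cv2.resize(s[170:305,145:325],(800,600),interpolation=cv2.INTER_CUBIC)
cv2.imwrite('pics/c2.png',b)
E
```

```text
(no output)
```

View pics/c1.png

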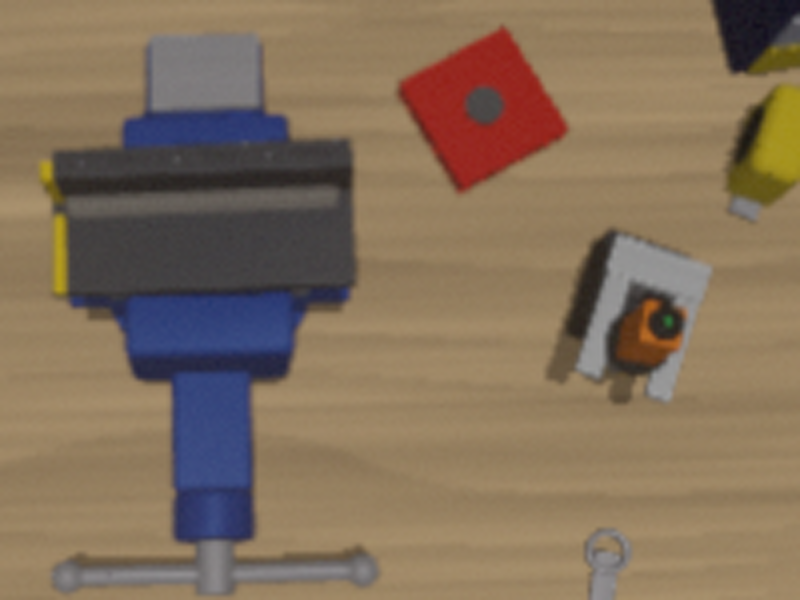

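View pics/c2.png

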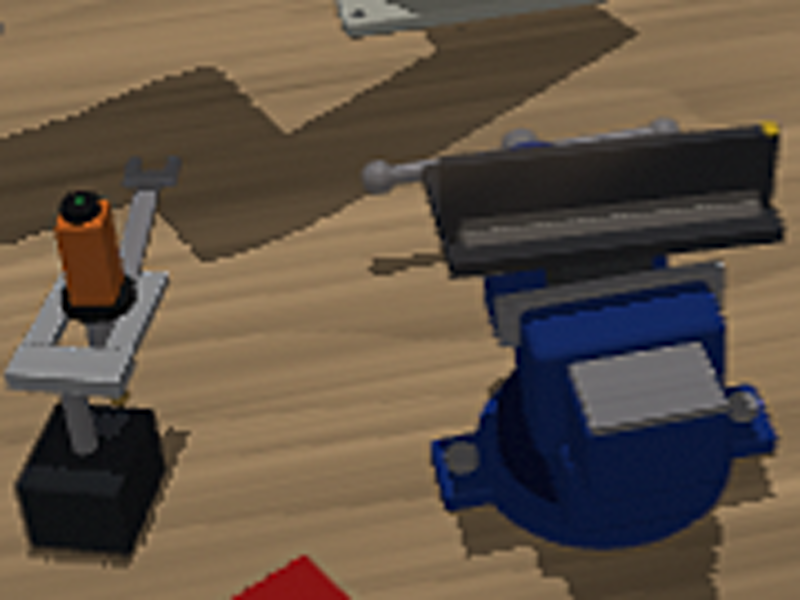

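```bash
cat > cloud.py <<'E'
from h import *
def cloud(n,d):
    c=camera_info(n);K=np.array([[c['fx'],0,c['cx']],[0,c['fy'],c['cy']],[0,0,1]])
    H,W=d.shape;uu,vv=np.meshgrid(np.arange(W),np.arange(H))
    q=cv2.undistortPoints(np.stack([uu,vv],-1).reshape(-1,1,2).astype(float),K,np.array(c['D'])).reshape(H,W,2)
    P=np.dstack([q*d[...,None],d]);T=np.linalg.inv(np.array(c['camera_from_world']))
    return P@T[:3,:3].T+T[:3,3]
E
python3 - <<'E'
from cloud import *
D={}
for n in("scene","top"):
    ds=np.array([capture(n)[1] for _ in range(5)]);ds[ds==0]=np.nan
    D[n]=cloud(n,np.nanmedian(ds,0));np.save('pc_'+n,D[n])
P=D['top'];im=cv2.imread('top_raw.png')
def rr(a):return (1000*a).round(1).tolist()
print('bench',rr(P[230,230]),rr(D['scene'][330,290]))
for v in range(140,190,1): print(v,[rr(P[v,u]) for u in (258,286,316)])
def fit(m):
    q=P[m];A=np.c_[q[:,:2]-q[:,:2].mean(0),np.ones(len(q))];k=np.linalg.lstsq(A,q[:,2],rcond=None)[0];print('plane',len(q),rr(q.mean(0)),k.round(4),'res',(q[:,2]-A@k).std())
m=np.zeros(P.shape[:2],bool);m[168:181,257:318]=1;fit(m)
# handle bar line, grey bar rows ~252
for u in (256,266,276,302,312,322):
    c=P[246:260,u]; i=np.nanargmax(c[:,2]);print('bar',u,246+i,rr(c[i]))
# orange & fork
hsv=cv2.cvtColor(im,cv2.COLOR_BGR2HSV)
R=np.zeros(im.shape[:2],bool);R[165:215,370:420]=1
f=R&(abs(P[...,2]-.107)<.006)
q=P[f];print('fork',len(q),rr(q.mean(0)));r=cv2.minAreaRect((q[:,:2]*1000).astype(np.float32));print(r,cv2.boxPoints(r))
c=R&(P[...,2]>.168);print('cap',rr(P[c].mean(0)),c.sum(),rr(np.nanmax(P[c],0)),rr(np.nanmin(P[c],0)))
S=D['scene'];R=np.zeros(S.shape[:2],bool);R[200:260,140:190]=1
c=R&(S[...,2]>.170);print('cap s',rr(S[c].mean(0)),c.sum(),rr(np.nanmax(S[c],0)),rr(np.nanmin(S[c],0)))
f=R&(abs(S[...,2]-.108)<.005)
q=S[f];r=cv2.minAreaRect((q[:,:2]*1000).astype(np.float32));print('fork s',r,cv2.boxPoints(r).tolist())
E
```

```text
bench [459.4, 133.8, -0.8] [791.0, -52.4, -1.8]
140 [[719.0, 52.5, -0.2], [665.5, -28.6, 144.6], [714.4, -115.4, 0.0]]
141 [[715.7, 52.5, 0.6], [662.8, -28.5, 144.8], [711.5, -115.3, -0.4]]
142 [[713.4, 52.7, -1.6], [660.4, -28.5, 144.1], [708.6, -115.2, -0.8]]
143 [[710.1, 52.7, -0.9], [658.1, -28.4, 143.2], [705.1, -115.0, 0.6]]
144 [[706.4, 52.6, 1.0], [655.0, -28.3, 144.6], [638.7, -99.8, 186.7]]
145 [[703.9, 52.7, -0.5], [652.5, -28.3, 144.4], [636.9, -99.8, 184.7]]
146 [[701.4, 52.9, -1.9], [637.4, -28.2, 181.4], [634.4, -99.7, 184.6]]
147 [[638.7, 39.2, 175.7], [635.5, -28.2, 179.5], [632.0, -99.6, 184.6]]
148 [[635.7, 39.2, 177.0], [632.7, -28.1, 180.5], [614.2, -95.8, 230.9]]
149 [[632.9, 39.1, 177.8], [615.5, -28.1, 225.1], [611.9, -95.7, 230.8]]
150 [[616.0, 35.8, 222.0], [613.1, -28.0, 225.4], [609.7, -95.7, 230.4]]
151 [[613.8, 35.8, 221.2], [610.9, -28.0, 224.8], [607.7, -95.6, 229.4]]
152 [[611.4, 35.8, 221.5], [608.3, -27.9, 225.7], [607.1, -96.0, 223.9]]
153 [[609.1, 35.9, 221.0], [607.5, -27.8, 220.6], [607.0, -96.5, 216.5]]
154 [[607.7, 36.2, 218.0], [607.2, -27.8,
[... 2864 characters left out ...]
 [549.8, -303.9, 109.4]
((541.8887939453125, -304.3831787109375), (64.83348083496094, 94.91954803466797), 68.9410171508789) [[ 485.95056 -317.58118]
 [ 574.5305  -351.68848]
 [ 597.827   -291.18518]
 [ 509.24707 -257.07788]]
cap [523.0, -296.2, 175.0] 119 [537.3, -282.4, 181.3] [510.5, -312.5, 168.3]
cap s [529.1, -297.2, 175.3] 83 [538.6, -283.1, 180.8] [516.0, -312.2, 170.1]
fork s ((542.7561645507812, -304.7684631347656), (64.72293853759766, 94.91289520263672), 69.55345153808594) [[486.984619140625, -318.51300048828125], [575.9178466796875, -351.66925048828125], [598.5277099609375, -291.02392578125], [509.594482421875, -257.86767578125]]<stdin>:5: RuntimeWarning: All-NaN slice encountered
```

```bash
python3 - <<'E'
from h import *
P=np.load('pc_top.npy');S=np.load('pc_scene.npy')
rr=lambda a:(1000*np.asarray(a)).round(1).tolist()
for n,C,(a,b,c,d) in(('top',P,(165,215,370,420)),('scene',S,(195,265,140,195))):
    q=C[a:b,c:d].reshape(-1,3)
    t=q[q[:,2]>.1765];print(n,'cap top',len(t),rr(t.mean(0)),rr((t.max(0)+t.min(0))/2))
    g=q[(q[:,2]>.123)&(q[:,2]<.172)]
    r=cv2.minAreaRect((g[:,:2]*1000).astype(np.float32));print('grip',r)
    f=q[(q[:,2]>.112)&(q[:,2]<.119)];r=cv2.minEnclosingCircle((f[:,:2]*1000).astype(np.float32));print('flange',r)
    f=q[abs(q[:,2]-.1085)<.004];
    an=np.radians(-20.7);X=f[:,:2]@np.array([[np.cos(an),-np.sin(an)],[np.sin(an),np.cos(an)]])
    print('fork ax',rr(X.min(0)),rr(X.max(0)))
    c=q[q[:,2]>.1765][:,:2].mean(0)@np.array([[np.cos(an),-np.sin(an)],[np.sin(an),np.cos(an)]]);print('cap in fork axes',rr(c))
for n,u,v,z in(('L',248.6,172,.174),('R',323.2,172,.186),('hbL',251.5,254,.066),('hbR',326.5,252.5,.066),('jawL',267,200,.12),('jawR',307.5,200,.12)):print(n,rr(px2w('top',u,v,z=z)))
row=P[:,:,:][174,240:330];ok=row[:,2]>.165;print('plate y',rr(row[ok][0]),rr(row[ok][-1]))
row=P[142,255:320];ok=abs(row[:,2]-.145)<.006;print('jaw y',rr(row[ok][0]),rr(row[ok][-1]))
row=P[188,255:320];ok=abs(row[:,2]-.145)<.006;print('jaw y',rr(row[ok][0]),rr(row[ok][-1]))
E
```

```text
top cap top 65 [523.9, -297.4, 178.7] [523.6, -297.4, 179.1]
grip ((523.9764404296875, -297.76251220703125), (26.70107078552246, 25.981426239013672), 76.36884307861328)
flange ((542.590576171875, -298.46514892578125), 38.926605224609375)
fork ax [566.9, -125.9] [662.1, -61.2]
cap in fork axes [595.2, -93.0]
scene cap top 41 [526.6, -297.4, 178.8] [525.9, -296.5, 178.7]
grip ((526.4779663085938, -297.8389587402344), (26.87287712097168, 26.68777847290039), 73.89388275146484)
flange ((540.929443359375, -299.70318603515625), 31.653688430786133)
fork ax [567.9, -125.5] [662.9, -60.8]
cap in fork axes [597.8, -92.0]
L [577.6, 62.5, 174.0]
R [569.7, -114.1, 186.0]
hbL [388.3, 68.1, 66.0]
hbR [387.0, -125.5, 66.0]
jawL [518.8, 22.7, 120.0]
jawR [516.1, -78.3, 120.0]
plate y [572.5, 63.9, 175.1] [564.9, -113.4, 186.2]
jaw y [661.9, 21.5, 143.9] [659.2, -78.5, 143.6]
jaw y [544.6, 21.0, 141.4] [542.1, -79.5, 140.7]
```

>>> drive_tool:
  series:
    - [[3.5,3.5,0],[0,0,-4.7],8.7]
    - [[3.5,3.5,0],[0,0,-4.7],8.7]
    - [[3.5,3.5,0],[0,0,-4.7],8.7]
    - [[3.5,3.5,0],[0,0,-4.7],8.7]
    - [[3.5,3.5,0],[0,0,-4.7],8.7]
    - [[3.5,3.5,0],[0,0,-4.7],8.7]
    - [[3.5,3.5,0],[0,0,-4.7],8.7]
    - [[3.5,3.4,0],[0,0,-4.7],8.7]
    - [[0.5,0,0],[0,0,0],8.0]
    - [[0,0,0],[0,0,0],6.0]

```text
t: 1.6
position: [0.5263, -0.2972, 0.2416]
tcp_rot: [180.0, -0.0, -14.8]
wrist_force: [-0.8, -0.5, -0.2]
width: 0.0754
grip_force: 0.0
```

>>> drive_tool:
  series:
    - [[-0.1,0,-3],[0,0,0],6]
    - [[0,0,-3],[0,0,0],6]
    - [[0,0,-2.5],[0,0,0],6]
    - [[0,0,-1.3],[0,0,0],6]
    - [[0,0,0],[0,0,0],2]
    - [[0,0,0],[0,0,0],2]
    - [[0,0,0],[0,0,0],2]
    - [[0,0,0],[0,0,0],2]
    - [[0,0,0],[0,0,0],2]
    - [[0,0,0],[0,0,0],2]

```text
t: 2.6
position: [0.525, -0.2982, 0.1448]
tcp_rot: [180.0, -0.1, -15.0]
wrist_force: [-1.2, -0.5, 5.7]
width: 0.0257
grip_force: 29.9
```

>>> drive_tool:
  series:
    - [[0,0,1],[0,0,0],2]
    - [[0,0,2],[0,0,0],2]
    - [[0,0,3],[0,0,0],2]
    - [[0,0,4],[0,0,0],2]
    - [[0,0,4],[0,0,0],2]
    - [[0,0,4],[0,0,0],2]
    - [[0,0,2],[0,0,0],2]
    - [[0,0,0],[0,0,0],2]
    - [[0,0,0],[0,0,0],2]

```text
t: 3.5
position: [0.5238, -0.2975, 0.343]
tcp_rot: [-180.0, 0.1, -15.0]
wrist_force: [-0.3, 0.2, -4.0]
width: 0.0254
grip_force: 29.9
```

```bash
python3 - <<'E'
from h import *
s=manip.observe();print(s['position'],s['wrist_force'],s['tcp_rot'],s['torque'])
p,d=capture('scene');q=capture('top')[0]
cv2.imwrite('pics/lift.png',np.hstack([cv2.resize(p[90:290,80:280],(400,400)),cv2.resize(q[60:260,320:520],(400,400))]))
E
```

```text
[ 0.52383586 -0.29750851  0.34296717] [-0.32648889  0.22948337 -3.96207862] [-1.79983382e+02  5.47829994e-02 -1.49748977e+01] [0.05283327 0.06076176 0.02202997]
```

View pics/lift.png

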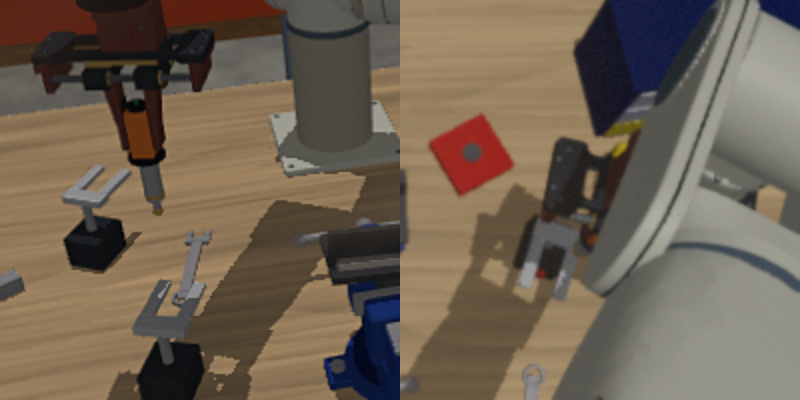

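>>> drive_tool:
  series:
    - [[0,3,2],[0,0,5],2]
    - [[0,4,2],[0,0,5],2]
    - [[0.2,4.5,0],[0,0,5],2]
    - [[0.2,4.5,0],[0,-6,0],2]
    - [[0.2,4.5,0],[0,-6,0],2]
    - [[0.2,4.5,0],[0,-6,0],2]
    - [[0.2,4,0],[0,-6,0],2]
    - [[0.2,3,0],[0,-6,0],2]
    - [[0,2,0],[0,0,0],2]
    - [[0,0,0],[0,0,0],2]

```text
t: 4.6
position: [0.5346, 0.0441, 0.3814]
tcp_rot: [180.0, -29.8, 0.2]
wrist_force: [0.4, 0.4, -3.0]
width: 0.0263
grip_force: 29.9
```

```bash
cat > st.py <<'E'
from h import *
from scipy.spatial.transform import Rotation as R
def st(n=0):
    F=[]
    for i in range(max(n,1)):
        if n: capture('top')
        s=manip.observe();F.append(s['wrist_force'])
    z=R.from_euler('xyz',s['tcp_rot'],degrees=True).as_matrix()[:,2]
    ball=s['position']+.1068*z
    print('t',round(s['t'],2),'tcp',(1000*s['position']).round(1),s['tcp_rot'].round(1),'ball',(1000*ball).round(1),'F',np.mean(F,0).round(2),'sd',np.std(F,0).round(2))
    return s,ball,np.mean(F,0)
E
python3 - <<'E'
from st import *
st(6)
p,d=capture('scene');cv2.imwrite('pics/tilt.png',cv2.resize(p[60:280,120:420],(800,586)));np.save('d.npy',d)
C=np.array(camera_info('scene')['camera_from_world'])
E
```

```text
t 4.9 tcp [536.6  41.1 383.3] [ 1.80e+02 -2.99e+01 -1.00e-01] ball [589.9  41.  290.7] F [ 0.04 -0.01 -2.93] sd [0.35 0.36 0.68]
```

View pics/tilt.png

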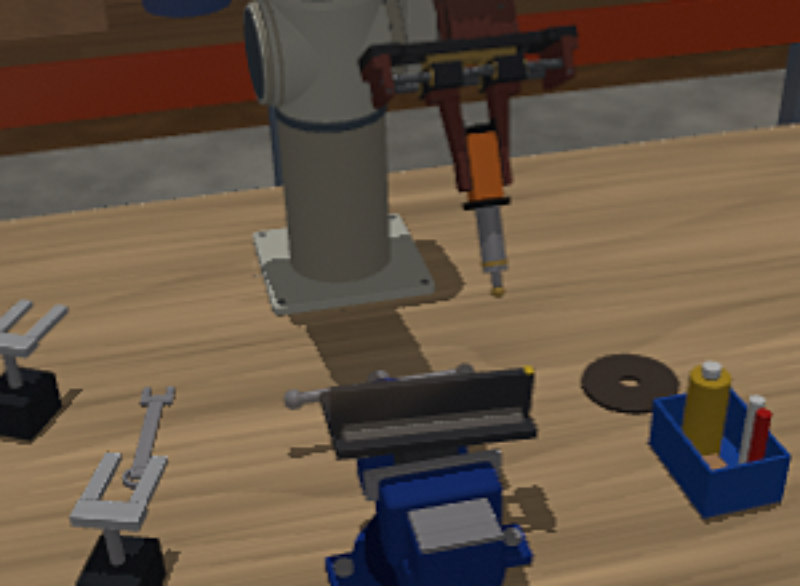

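The probe is leaning back and its ball is visible at scene pixel (306,169). I'll check the ball position through the depth image.

```bash
python3 - <<'E'
from st import *
d=np.load('d.npy')
print(d[166:173,302:311].round(3))
w=px2w('scene',306.4,169.2,depth=d); c=np.linalg.inv(np.array(camera_info('scene')['camera_from_world']))[:3,3]
u=(w-c)/np.linalg.norm(w-c);print('ball cam',(1000*(w+.0055*u)).round(1))
for _ in range(3): st(1)
E
```

```text
[[1.598 1.598 1.6   1.009 1.008 1.009 1.011 1.601 1.595]
 [1.595 1.586 1.591 1.008 1.01  1.013 1.011 1.587 1.585]
 [1.581 1.582 1.582 1.011 1.008 1.009 1.009 1.006 1.579]
 [1.578 1.576 1.011 1.009 1.008 1.007 1.007 1.009 1.577]
 [1.57  1.574 1.57  1.012 1.008 1.006 1.011 1.571 1.567]
 [1.571 1.563 1.567 1.565 1.013 1.01  1.561 1.56  1.567]
 [1.562 1.56  1.564 1.562 1.559 1.561 1.553 1.555 1.559]]
ball cam [589.1  41.3 289.3]
t 5.0 tcp [536.6  41.2 383.5] [ 1.8e+02 -3.0e+01 -1.0e-01] ball [590.   41.1 291. ] F [ 0.56 -0.02 -3.14] sd [0. 0. 0.]
t 5.05 tcp [536.6  41.3 383.5] [180. -30.  -0.] ball [589.9  41.3 291. ] F [ 0.8   0.69 -2.52] sd [0. 0. 0.]
t 5.1 tcp [536.5  41.5 383.6] [180. -30.  -0.] ball [589.9  41.4 291.1] F [-0.74  0.4  -2.09] sd [0. 0. 0.]
```

>>> drive_tool:
  series:
    - [[-0.1,0,-2],[0,0,0],2]
    - [[0,0,-3],[0,0,0],2]
    - [[0,0,-2.5],[0,0,0],2]
    - [[0,0,-1.3],[0,0,0],2]
    - [[0,0,0],[0,0,0],2]
    - [[0.25,0,-0.43],[0,0,0],2]
    - [[0.25,0,-0.43],[0,0,0],2]
    - [[0.15,0,-0.26],[0,0,0],2]
    - [[0,0,0],[0,0,0],2]
    - [[0,0,0],[0,0,0],2]

```text
t: 6.1
position: [0.5421, 0.0421, 0.2848]
tcp_rot: [180.0, -30.0, 0.0]
wrist_force: [0.4, 1.1, -2.1]
width: 0.0259
grip_force: 29.9
```

```bash
python3 -c "
from st import *
st(4)"
```

```text
t 6.3 tcp [541.9  42.1 284.7] [180. -30.   0.] ball [595.3  42.1 192.2] F [-0.01 -0.11 -3.08] sd [0.04 0.25 0.53]
```

>>> drive_tool:
  series:
    - [[0.05,0,-0.09],[0,0,0],2]
    - [[0.05,0,-0.09],[0,0,0],2]
    - [[0.05,0,-0.09],[0,0,0],2]
    - [[0.05,0,-0.09],[0,0,0],2]
    - [[0.05,0,-0.09],[0,0,0],2]
    - [[0,0,0],[0,0,0],2]

```text
t: 6.9
position: [0.5444, 0.0421, 0.2798]
tcp_rot: [180.0, -30.0, 0.0]
wrist_force: [-0.5, 0.5, -2.0]
width: 0.0261
grip_force: 29.9
```

```bash
python3 -c "
from st import *
st(4)"
```

```text
t 7.1 tcp [544.4  42.1 280. ] [180. -30.   0.] ball [597.8  42.1 187.5] F [-0.47 -0.24 -2.95] sd [0.63 0.21 0.34]
```

>>> drive_tool:
  series:
    - [[0.05,0,-0.09],[0,0,0],2]
    - [[0.05,0,-0.09],[0,0,0],2]
    - [[0,0,0],[0,0,0],2]
    - [[0,0,0],[0,0,0],2]

```text
t: 7.5
position: [0.5454, 0.0421, 0.2781]
tcp_rot: [180.0, -30.0, 0.0]
wrist_force: [0.3, -0.8, -2.3]
width: 0.0263
grip_force: 29.9
```

```bash
python3 -c "
from st import *
st(4)"
```

```text
t 7.7 tcp [545.4  42.1 278.2] [180. -30.   0.] ball [598.8  42.1 185.7] F [ 0.42  0.17 -3.28] sd [0.36 0.46 0.48]
```

>>> drive_tool:
  series:
    - [[0.05,0,-0.09],[0,0,0],2]
    - [[0,0,0],[0,0,0],2]
    - [[0,0,0],[0,0,0],2]

```text
t: 8.0
position: [0.546, 0.0421, 0.2775]
tcp_rot: [180.0, -30.0, 0.0]
wrist_force: [-1.2, 0.1, -0.3]
width: 0.0257
grip_force: 29.9
```

```bash
python3 -c "
from st import *
st(4)"
```

```text
t 8.2 tcp [546.   42.1 277.4] [180. -30.   0.] ball [599.4  42.1 184.9] F [-1.52 -0.36  0.23] sd [0.58 0.43 0.3 ]
```

>>> drive_tool:
  series:
    - [[0,0,-0.09],[0,0,0],2]
    - [[0,0.1,-0.1],[0,0,0],2]
    - [[0,0.1,-0.09],[0,0,0],2]
    - [[0,0.1,0],[0,0,0],2]
    - [[0,0.1,0],[0,0,0],2]

```text
t: 8.7
position: [0.5457, 0.046, 0.2743]
tcp_rot: [180.0, -30.0, 0.0]
wrist_force: [-3.2, -4.1, 2.1]
width: 0.0257
grip_force: 30.0
```

```bash
python3 -c "
from st import *
st(4)"
```

```text
t 8.9 tcp [545.6  46.3 274.2] [180. -30.   0.] ball [598.9  46.3 181.7] F [-3.85 -1.54  1.81] sd [0.62 0.2  0.17]
```

>>> drive_tool:
  series:
    - [[0.01,-0.1,-0.03],[0,0,0],2]
    - [[0,-0.2,0.013],[0,0,0],2]
    - [[0,-0.2,0.013],[0,0,0],2]
    - [[0,-0.2,0.013],[0,0,0],2]
    - [[0,-0.2,0.013],[0,0,0],2]
    - [[0,-0.2,0.013],[0,0,0],2]
    - [[0,-0.2,0.013],[0,0,0],2]

```text
t: 9.6
position: [0.5454, 0.0339, 0.2745]
tcp_rot: [-179.9, -29.9, -0.0]
wrist_force: [-4.7, 5.6, 1.7]
width: 0.0256
grip_force: 30.0
```

```bash
python3 -c "
from st import *
st(3)"
```

```text
t 9.75 tcp [545.4  33.4 274.4] [-180.   -29.9    0. ] ball [598.6  33.4 181.9] F [-4.89  0.75  1.97] sd [0.93 0.57 0.76]
```

>>> drive_tool:
  series:
    - [[0,-0.2,0.013],[0,0,0],2]
    - [[0,-0.2,0.013],[0,0,0],2]
    - [[0,-0.2,0.013],[0,0,0],2]
    - [[0,-0.2,0.014],[0,0,0],2]
    - [[0,-0.2,0.013],[0,0,0],2]
    - [[0,-0.2,0.013],[0,0,0],2]
    - [[0,-0.2,0.014],[0,0,0],2]
    - [[0,-0.2,0.013],[0,0,0],2]

```text
t: 10.55
position: [0.5454, 0.0178, 0.2755]
tcp_rot: [-179.9, -29.9, -0.0]
wrist_force: [-4.8, 5.6, 1.7]
width: 0.0259
grip_force: 30.0
```

```bash
python3 -c "
from st import *
st(3)"
```

```text
t 10.7 tcp [545.4  17.3 275.5] [-180.   -29.9    0. ] ball [598.7  17.3 182.9] F [-5.32  0.51  2.34] sd [0.57 0.08 0.71]
```

>>> drive_tool:
  series:
    - [[-0.01,-0.2,0.02],[0,0,0],2]
    - [[0,-0.2,0.014],[0,0,0],2]
    - [[0,-0.2,0.013],[0,0,0],2]
    - [[-0.005,-0.2,0.014],[0,0,0],2]
    - [[0,-0.2,0.013],[0,0,0],2]
    - [[0,-0.2,0.013],[0,0,0],2]
    - [[0,-0.2,0.014],[0,0,0],2]
    - [[0,-0.2,0.013],[0,0,0],2]
    - [[0,-0.2,0.014],[0,0,0],2]
    - [[0,-0.2,0.013],[0,0,0],2]

```text
t: 11.7
position: [0.5452, -0.0022, 0.2768]
tcp_rot: [-179.9, -29.9, -0.0]
wrist_force: [-4.2, 6.0, 1.0]
width: 0.0259
grip_force: 30.0
```

```bash
python3 -c "
from st import *
st(3)"
```

```text
t 11.85 tcp [545.2  -2.7 276.8] [-180.   -29.9    0. ] ball [598.4  -2.7 184.2] F [-5.09  0.27  1.64] sd [0.25 0.02 0.18]
```

>>> drive_tool:
  series:
    - [[-0.005,-0.2,0.014],[0,0,0],2]
    - [[0,-0.2,0.013],[0,0,0],2]
    - [[0,-0.2,0.013],[0,0,0],2]
    - [[-0.005,-0.2,0.014],[0,0,0],2]
    - [[0,-0.2,0.013],[0,0,0],2]
    - [[0,-0.2,0.013],[0,0,0],2]
    - [[0,-0.2,0.014],[0,0,0],2]
    - [[0,-0.2,0.013],[0,0,0],2]
    - [[0,-0.2,0.014],[0,0,0],2]
    - [[0,-0.2,0.013],[0,0,0],2]

```text
t: 12.85
position: [0.545, -0.0221, 0.2781]
tcp_rot: [-179.9, -29.9, -0.0]
wrist_force: [-5.0, 5.0, 0.9]
width: 0.026
grip_force: 30.0
```

```bash
python3 -c "
from st import *
st(3)"
```

```text
t 13.0 tcp [545.  -22.6 278.1] [-180.   -29.9    0. ] ball [598.2 -22.6 185.5] F [-5.29  0.71  1.42] sd [0.6  0.25 0.35]
```

>>> drive_tool:
  series:
    - [[-0.005,-0.2,0.012],[0,0,0],2]
    - [[0,-0.2,0.012],[0,0,0],2]
    - [[0,-0.2,0.013],[0,0,0],2]
    - [[-0.005,-0.2,0.013],[0,0,0],2]
    - [[0,-0.2,0.013],[0,0,0],2]
    - [[0,-0.2,0.013],[0,0,0],2]
    - [[0,-0.2,0.013],[0,0,0],2]
    - [[0,-0.2,0.013],[0,0,0],2]
    - [[0,-0.2,0.014],[0,0,0],2]
    - [[0,-0.2,0.013],[0,0,0],2]

```text
t: 14.0
position: [0.5448, -0.0421, 0.2793]
tcp_rot: [-179.9, -29.9, 0.0]
wrist_force: [-4.4, 5.0, 1.4]
width: 0.0256
grip_force: 30.0
```

```bash
python3 -c "
from st import *
st(3)"
```

```text
t 14.15 tcp [544.8 -42.6 279.3] [-180.   -29.9    0. ] ball [598.  -42.5 186.7] F [-4.79  1.26  1.74] sd [0.24 0.37 0.27]
```

>>> drive_tool:
  series:
    - [[-0.003,-0.2,0.013],[0,0,0],2]
    - [[0,-0.2,0.013],[0,0,0],2]
    - [[0,-0.2,0.013],[0,0,0],2]
    - [[-0.003,-0.2,0.013],[0,0,0],2]
    - [[0,-0.2,0.013],[0,0,0],2]
    - [[0,-0.2,0.013],[0,0,0],2]
    - [[0,-0.2,0.013],[0,0,0],2]
    - [[0,-0.2,0.014],[0,0,0],2]
    - [[0,-0.2,0.013],[0,0,0],2]
    - [[0,-0.2,0.013],[0,0,0],2]

```text
t: 15.15
position: [0.5446, -0.062, 0.2805]
tcp_rot: [-179.9, -29.8, 0.0]
wrist_force: [-6.0, 5.4, 1.8]
width: 0.0259
grip_force: 30.0
```

```bash
python3 -c "
from st import *
st(3)"
```

```text
t 15.3 tcp [544.7 -62.5 280.5] [-180.   -29.9    0. ] ball [597.9 -62.4 187.9] F [-5.48  1.27  1.4 ] sd [0.48 0.51 0.3 ]
```

>>> drive_tool:
  series:
    - [[-0.005,-0.2,0.014],[0,0,0],2]
    - [[0,-0.2,0.013],[0,0,0],2]
    - [[-0.004,-0.2,0.013],[0,0,0],2]
    - [[0,-0.2,0.013],[0,0,0],2]
    - [[-0.003,-0.2,0.013],[0,0,0],2]
    - [[0,-0.2,0.013],[0,0,0],2]
    - [[0,-0.2,0.013],[0,0,0],2]
    - [[0,-0.2,0.014],[0,0,0],2]
    - [[0,-0.2,0.013],[0,0,0],2]
    - [[0,-0.2,0.013],[0,0,0],2]

```text
t: 16.3
position: [0.5445, -0.0819, 0.2818]
tcp_rot: [-179.9, -29.8, 0.0]
wrist_force: [-4.7, 5.5, 2.1]
width: 0.0258
grip_force: 30.0
```

```bash
python3 -c "
from st import *
st(3)"
```

```text
t 16.45 tcp [544.5 -82.4 281.8] [-179.9  -29.9    0. ] ball [597.7 -82.3 189.2] F [-5.41  1.93  1.98] sd [0.21 0.22 0.48]
```

>>> drive_tool:
  series:
    - [[-0.005,-0.2,0.014],[0,0,0],2]
    - [[0,-0.2,0.013],[0,0,0],2]
    - [[-0.004,-0.2,0.013],[0,0,0],2]
    - [[0,-0.2,0.013],[0,0,0],2]
    - [[-0.003,-0.2,0.013],[0,0,0],2]
    - [[0,-0.2,0.013],[0,0,0],2]
    - [[0,-0.2,0.013],[0,0,0],2]
    - [[0,-0.2,0.014],[0,0,0],2]
    - [[0,-0.2,0.013],[0,0,0],2]
    - [[0,-0.2,0.013],[0,0,0],2]

```text
t: 17.45
position: [0.5444, -0.1019, 0.2831]
tcp_rot: [-179.9, -29.8, 0.0]
wrist_force: [-5.0, 5.9, 2.1]
width: 0.0263
grip_force: 30.0
```

```bash
python3 -c "
from st import *
st(3)"
```

```text
t 17.6 tcp [ 544.4 -102.4  283.1] [-180.   -29.9    0. ] ball [ 597.6 -102.3  190.5] F [-5.5   1.4   1.26] sd [0.34 0.47 0.15]
```

Now vise y ≈ -74: I'll do the last few mm, dwell, then retract along the axis.

>>> drive_tool:
  series:
    - [[-0.002,-0.2,0.013],[0,0,0],2]
    - [[0,-0.2,0.013],[0,0,0],2]
    - [[0,0,0],[0,0,0],2]
    - [[0,0,0],[0,0,0],2]
    - [[0,0,0],[0,0,0],2]
    - [[-0.2,0,0.34],[0,0,0],2]
    - [[-0.8,0,1.4],[0,0,0],2]
    - [[-1,0,3],[0,0,0],2]
    - [[0,0,4],[0,0,0],2]
    - [[0,0,2],[0,0,0],2]

```text
t: 18.6
position: [0.526, -0.107, 0.3953]
tcp_rot: [179.9, -30.2, 0.0]
wrist_force: [0.6, -0.3, -3.0]
width: 0.0259
grip_force: 30.0
```

```bash
python3 -c "
from st import *
st(5)"
```

```text
t 18.85 tcp [ 524.5 -106.5  389.9] [-180.   -29.9    0. ] ball [ 577.6 -106.4  297.3] F [ 0.32  0.15 -2.72] sd [0.76 0.37 1.65]
```

>>> drive_tool:
  series:
    - [[0,-3,0],[0,6,0],2]
    - [[0,-4,0],[0,6,0],2]
    - [[0,-4,0],[0,6,0],2]
    - [[0,-4,0],[0,6,0],2]
    - [[0,-3,0],[0,6,0],2]
    - [[0,-1.1,-1],[0,0,-5],2]
    - [[0,0,-2],[0,0,-5],2]
    - [[0,0,-2],[0,0,-5],2]
    - [[0,0,0],[0,0,0],2]
    - [[0,0,0],[0,0,0],2]

```text
t: 19.85
position: [0.525, -0.2976, 0.3402]
tcp_rot: [-179.9, 0.2, -14.8]
wrist_force: [0.5, 1.5, -2.7]
width: 0.0259
grip_force: 30.0
```

```bash
python3 - <<'E'
from st import *
st(4)
p,d=capture('scene');np.save('d.npy',d)
cv2.imwrite('pics/ret.png',cv2.resize(p[90:270,80:280],(800,720))[:600])
E
```

```text
t 20.05 tcp [ 525.8 -298.   342.7] [ 1.80e+02 -1.00e-01 -1.49e+01] ball [ 526.  -298.1  235.9] F [-0.01 -0.08 -2.93] sd [0.21 0.18 0.48]
```

View pics/ret.png

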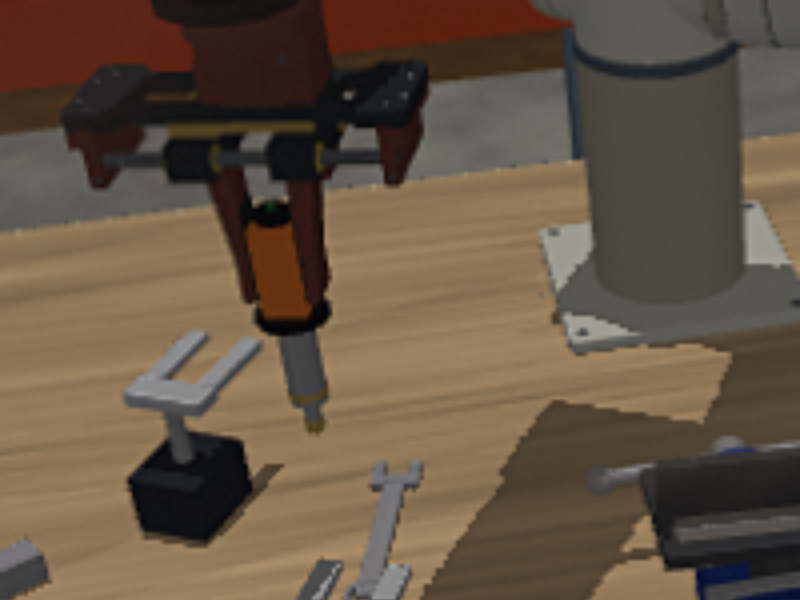

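```bash
python3 - <<'E'
from st import *
d=np.load('d.npy')
c=np.linalg.inv(np.array(camera_info('scene')['camera_from_world']))[:3,3]
print(d[193:200,155:163].round(3))
w=px2w('scene',158.7,196.2,depth=d);u=(w-c)/np.linalg.norm(w-c);print('ball cam',(1000*(w+.0055*u)).round(1))
w=px2w('scene',80+272/4,90+207/4,depth=d);print('captop',(1000*w).round(1))
st()
E
```

```text
[[1.469 1.025 1.021 1.025 1.027 1.469 1.466 1.47 ]
 [1.465 1.029 1.021 1.025 1.024 1.03  1.463 1.462]
 [0.    1.03  1.027 1.03  1.028 1.031 1.456 1.46 ]
 [1.451 1.031 1.028 1.029 1.029 1.031 1.45  1.452]
 [1.448 1.446 1.031 1.027 1.031 1.032 1.454 1.445]
 [1.443 1.446 1.446 1.434 1.447 1.446 1.445 1.452]
 [1.434 1.441 1.441 1.44  1.439 1.444 1.446 1.439]]
ball cam [ 525.4 -297.4  233.8]
captop [ 531.8 -296.1  378.9]
t 20.1 tcp [ 525.7 -298.   342.7] [ 1.80e+02 -1.00e-01 -1.49e+01] ball [ 525.9 -298.1  235.9] F [-1.   -0.47 -3.66] sd [0. 0. 0.]
```

>>> drive_tool:
  series:
    - [[-0.07,0,-3],[0,0,0],2]
    - [[0,0,-4],[0,0,0],2]
    - [[0,0,-4],[0,0,0],2]
    - [[0,0,-3],[0,0,0],2]
    - [[0,0,-2],[0,0,0],2]
    - [[0,0,-1.5],[0,0,0],2]
    - [[0,0,-1],[0,0,0],2]
    - [[0,0,-0.5],[0,0,0],2]
    - [[0,0,-0.5],[0,0,0],2]
    - [[0,0,0],[0,0,0],2]

```text
t: 21.1
position: [0.5248, -0.298, 0.1468]
tcp_rot: [180.0, -0.0, -15.0]
wrist_force: [-0.5, 1.0, -2.2]
width: 0.026
grip_force: 30.0
```

```bash
python3 -c "
from st import *
st(4)"
```

```text
t 21.3 tcp [ 525.  -298.1  147.4] [ 1.8e+02 -1.0e-01 -1.5e+01] ball [ 525.1 -298.2   40.6] F [-0.28  0.45 -3.33] sd [0.35 0.42 0.16]
```

>>> drive_tool:
  series:
    - [[0,0,-0.1],[0,0,0],2]
    - [[0,0,-0.1],[0,0,0],2]
    - [[0,0,-0.05],[0,0,0],2]
    - [[0,0,0],[0,0,0],2]
    - [[0,0,0],[0,0,0],2]

```text
t: 21.8
position: [0.5248, -0.298, 0.1448]
tcp_rot: [180.0, -0.0, -15.0]
wrist_force: [-1.9, 2.0, 6.6]
width: 0.0259
grip_force: 30.0
```

```bash
python3 -c "
from st import *
st(4)"
```

```text
t 22.0 tcp [ 524.8 -298.   144.8] [180.  -0. -15.] ball [ 524.8 -298.    38. ] F [-2.48  1.8   5.64] sd [0.41 0.47 0.67]
```

>>> drive_tool:
  series:
    - [[0,0,0],[0,0,0],3.2]
    - [[0,0,0],[0,0,0],4.5]
    - [[0,0,0],[0,0,0],6]
    - [[0,0,0],[0,0,0],6]
    - [[0,0,1],[0,0,0],6]
    - [[0,0,3],[0,0,0],6]
    - [[0,0,4],[0,0,0],6]
    - [[0,0,4],[0,0,0],6]
    - [[-4,0,3],[0,0,0],6]
    - [[-4,0,0],[0,0,0],6]

```text
t: 23.0
position: [0.4463, -0.2992, 0.2993]
tcp_rot: [179.8, -0.5, -14.9]
wrist_force: [0.1, -0.2, 0.2]
width: 0.0601
grip_force: 0.0
```

>>> drive_tool:
  series:
    - [[-4,2,0],[0,0,0],6]
    - [[-4,2,0],[0,0,0],6]
    - [[-4,2,0],[0,0,0],6]
    - [[0,0,0],[0,0,0],6]
    - [[0,0,0],[0,0,0],6]
    - [[0,0,0],[0,0,0],6]

```text
t: 23.6
position: [0.3258, -0.2387, 0.295]
tcp_rot: [180.0, -0.1, -15.0]
wrist_force: [1.0, -0.5, 0.7]
width: 0.0601
grip_force: 0.0
```

```bash
python3 - <<'E'
from cloud import *
p,d=capture('scene');S=cloud('scene',d)
q=S[195:265,140:195].reshape(-1,3)
t=q[q[:,2]>.1765];print('cap',len(t),(1000*t.mean(0)).round(1))
cv2.imwrite('pics/end.png',cv2.resize(p[140:320,80:320],(800,600)))
print(manip.observe()['position'],manip.observe()['wrist_force'])
E
```

```text
cap 54 [ 791.2 -275.6  366.6]
[ 0.3258628  -0.23866415  0.29472639] [0.45948859 0.11591169 0.52400278]
```

View pics/end.png

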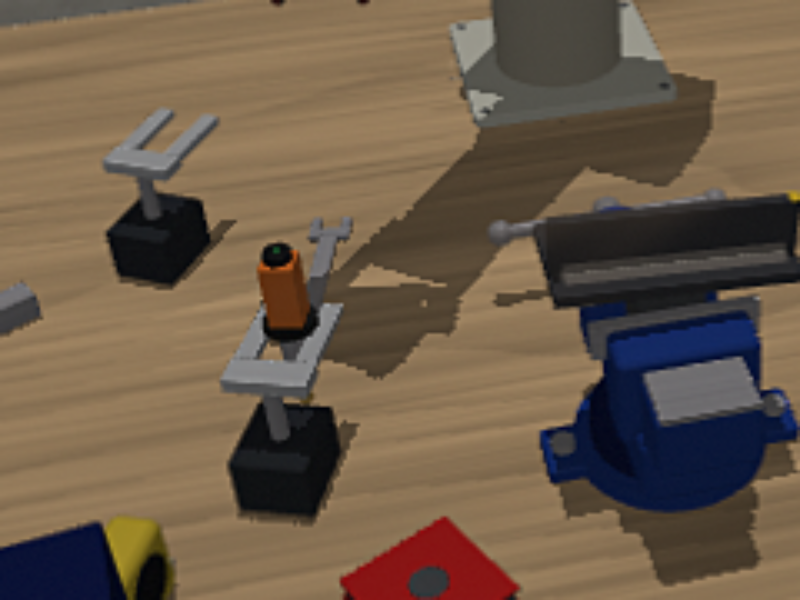

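The probe hangs upright in its fork, cap at crop (277,255), as at the start. The mean cap figure was spoiled by a depth outlier, so I'll check the median and hand in.

```bash
python3 - <<'E'
from cloud import *
p,d=capture('scene');S=cloud('scene',d);q=S[195:265,140:195].reshape(-1,3)
t=q[(q[:,2]>.1765)&(q[:,2]<.19)];m=1000*t.mean(0);print(len(t),m.round(1))
if np.hypot(m[0]-526.6,m[1]+297.4)<4 and abs(m[2]-178.8)<2: print(manip.sign_off())
E
```

```text
39 [ 526.6 -297.6  179.2]
the job is handed in; nothing more can be done
None
```

I scanned the near-side weld from the yellow-marked end to the far end at about 20 mm/s, with the probe leaning 30 degrees and roughly 7 N on the weld face (up to about 9 N with sliding friction). I then hung the probe upright in its hanger, within about 1 mm of where it started, and handed the job in, though the hand-in returned no verdict.

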